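# Switch on and tare the portion scale for the empty pan

## Robot

A 6-joint arm with a two-finger parallel gripper is mounted at the origin on the work surface. World frame = base frame: x ahead of the robot, y to its left, z up, the work surface at z = 0. Lengths are in mm, angles in rad, forces in N, time in s.
With the tool pointing down it reaches from about 275 to 875 mm from the base axis. Payload 12.5 kg.
Tool frame: the origin (TCP) lies at the very end of the fingers, on their centre line; the grasp point (between the pads) lies 19 mm behind it; z points along the fingers, y is the line along which they close (so a half turn about z gives the same grasp; the last joint's range is limited). The gripper opens to 85 mm and grips with 20 to 120 N. Pads are 22 mm wide; open, the fingers measure 114 mm over their backs; the gripper's body (76 mm by 85 mm) begins 54 mm behind the grasp point. The pads swing forward as they close: fully open they stand 13 mm farther back than shut.
Start: joints at [-1.233, 0.351, 1.652, -0, 1.139, -0.085], TCP at [225.69, -501.546, 231.29] pointing down, gripper open.
Joint ranges: [-2.75, 2.75], [-0.79, 2.1], [0.01, 2.65], [-1.57, 4.71], [0.07, 3.14], [-2.87, 2.87]. Speed limits (rad/s): [2.22, 2.22, 2.79, 3.14, 3.14, 3.14].

## Interface

Orientations are given as a unit quaternion [x, y, z, w].
In Python, from bench import get_obs, get_image, sign_off, find_in, tip_of gives the robot as it stands.
- The arm moves only by the shell command python3 -m pendant 'ROWS' [OPENING] [FORCE]. ROWS is JSON, a list of rows, each a list of 2 entries, a list of its own where there are three numbers: the shift along the tool's x, y, z in m, then the turn, a rotation vector about the tool's x, y, z in degrees. A call has 1 to 10 rows; each row is the pose to reach, as a shift and turn from the pose commanded when the call began, along the tool's axes at that moment; what a row does not reach only later rows make up. A row lasts 1/10 s, in which the tool goes at most 50 mm and 8.59 degrees, less where a joint would pass 70% of its speed; a pose out of reach is approached as far as the arm can. A call with a gripper value outside its range is refused whole. OPENING is the finger opening in m, from 0 to 0.0854, set as the call begins (- or left out, the last holds). The fingers move at their own pace and stop on an object; FORCE is the grip in N (left out, the last holds). Time passes only in rows, so rows that repeat a pose let the fingers close. It gives the time, the measured TCP pose, the force, the opening and the grip force at its end, in the units of the state.
- get_obs(): the state, without advancing time (a new reading comes with each control period).
- get_image(name): name is "side" or "top" or "wrist"; returns a dict with "image" (480x640x3 uint8, red, green, blue), "fx", "fy", "cx", "cy" (pixels), "position" and "attitude" of the camera in the world; the wrist camera has in their place "mount" (4x4, takes a point from camera to tool coordinates, whose origin is the TCP and whose axes are the flange's). Camera axes: x right, y up, looking along -z (the intrinsics and any distortion apply to the point x, -y, -z); pixel columns grow to the right and rows downward; lengths in mm; the calibration is good to about 2 mm. The wrist camera is an equidistant fisheye: a pixel r from the principal point sees the ray r / f radians off the axis. A picture is of the moment at which its call begins: read the wrist's pose just before it. There is no depth.
- sign_off(): hands the job in; it is judged then, once.
Trained networks look in the newest picture that a camera, given by its name, has taken for a name from the list of things; names that differ only in an ending like _2 or _b are one class to them, and where a whole thing is asked for, a point or a joint stands for the part that bears it (a point fixed in the world has none). Each returns a list of dicts, best first, with "p" (0 to 1); they miss things now and then, are a little off and sometimes report something else, mostly with a low value. They report only what shows in the picture. A call takes as long as a camera call. They do not tell look-alikes from the thing itself.
- find_in(camera, query): "centre" ([row, column] in pixels, amid what is visible of it).
- tip_of(camera, query): "centre" ([row, column] in pixels: a listed point, or the origin of a listed thing).
The state is a dict: "time": time; "joint_positions": joint angles; "dq": joint speeds; "joint_torque": joint torques, N m; "tcp_pos": TCP position; "ee_rot": TCP orientation; "wrist_force": force on the tool from outside, world axes, zero at the start; "torque": the same for the moment, N m; "width": finger opening in mm; "grip_force": force on a finger pad.
Only numpy, scipy, OpenCV 4.12 (cv2) and the standard library are available. Lean on these libraries where they do the work, as an engineer would, in place of code of your own. Each camera call takes 0.05 s, during which the arm holds its last target. There are 200 camera calls.

## Task

Get the portion scale ready to weigh grapes into the empty steel pan that stands on it: with a fingertip tap the green ON key, then the yellow GRAMS key, then the blue TARE key, each lightly and let up before the next. Do not press the red OFF key or touch the pan or the platter, disturb nothing around the scale, and finish clear of it.

Things in the scene. Friction and masses are not known exactly. Their poses are not given: they have to be found in the camera images.
- scale: Portion scale, fixed on the counter: grey housing 298 (x) by 256 mm (y); at its front (-x, towards the robot) a black panel sloping up at 12 degrees to the steel platter behind. Origin: centre of its underside, on the counter; x from panel to platter, y to the left, z up. The panel has a dark display and before it a row of four push keys 54 mm apart; left (+y) to right: blue, yellow, red, green.
- key_on_top (a point): Centre of the top face of the green ON key, the rightmost of the row, at x = -121, y = -81, z = 48 mm in the scale's frame. The cap is 22 mm (x) by 30 mm (y), stands 8 mm proud of the panel; its z axis is square to the panel (12 degrees off vertical, leaning to the robot). The point goes down with the key.
- key_on (a joint): Travel of the green ON key into the panel, m: 0 up, 0.006 fully down. A sealed rubber key that springs back: it starts to move at about 1 N and reaches its stop at about 10 N; it registers once 2 mm down (0.002), at about 4 N; struck fast it is jarred, so slow down before it; a vertical push from above works it.
- key_off_top (a point): Centre of the top face of the red OFF key, the second from the right of the row, at x = -121, y = -27, z = 48 mm in the scale's frame. The cap is 22 mm (x) by 30 mm (y), stands 8 mm proud of the panel; its z axis is square to the panel (12 degrees off vertical, leaning to the robot). The point goes down with the key.
- key_off (a joint): Travel of the red OFF key into the panel, m: 0 up, 0.006 fully down. A sealed rubber key that springs back: it starts to move at about 1 N and reaches its stop at about 10 N; it registers once 2 mm down (0.002), at about 4 N; struck fast it is jarred, so slow down before it; a vertical push from above works it.
- key_grams_top (a point): Centre of the top face of the yellow GRAMS key, the second from the left of the row, at x = -121, y = 27, z = 48 mm in the scale's frame. The cap is 22 mm (x) by 30 mm (y), stands 8 mm proud of the panel; its z axis is square to the panel (12 degrees off vertical, leaning to the robot). The point goes down with the key.
- key_grams (a joint): Travel of the yellow GRAMS key into the panel, m: 0 up, 0.006 fully down. A sealed rubber key that springs back: it starts to move at about 1 N and reaches its stop at about 10 N; it registers once 2 mm down (0.002), at about 4 N; struck fast it is jarred, so slow down before it; a vertical push from above works it.
- key_tare_top (a point): Centre of the top face of the blue TARE key, the leftmost of the row, at x = -121, y = 81, z = 48 mm in the scale's frame. The cap is 22 mm (x) by 30 mm (y), stands 8 mm proud of the panel; its z axis is square to the panel (12 degrees off vertical, leaning to the robot). The point goes down with the key.
- key_tare (a joint): Travel of the blue TARE key into the panel, m: 0 up, 0.006 fully down. A sealed rubber key that springs back: it starts to move at about 1 N and reaches its stop at about 10 N; it registers once 2 mm down (0.002), at about 4 N; struck fast it is jarred, so slow down before it; a vertical push from above works it.
- platter: Stainless steel platter of the scale, 200 mm (x) by 240 mm (y), 5 mm thick; origin: centre of its underside, 56 mm behind the scale's origin; its top is 72 mm above the counter.
- pan: Empty stainless steel food pan, loose on the platter: 108 mm (x) by 176 mm (y) over the rim, 65 mm high, 0.25 to 0.5 kg. Origin: centre of its underside. Its rim is 137 mm above the counter, at least 90 mm behind the keys.
- grape_pan: Bystander: steel pan heaped with green grapes, 162 by 176 mm, 122 mm high, loose on the counter to the right of the scale. Origin: centre of its underside.
- bottle: Bystander: amber squeeze bottle, diameter 54 mm, 190 mm high, standing loose on the counter to the left of the scale. Origin: centre of its underside.
- jigger: Bystander: small steel measuring cup, diameter 72 mm, 85 mm high, standing loose to the left of the scale. Origin: centre of its underside.
- spoon: Bystander: steel spoon 190 mm long, lying loose to the right of the key panel, handle towards the robot. Origin: under its middle; x along its length.
Mind the look-alikes: they are no part of the job. Leave any brown look-alike of the pan alone.

How it is judged (in metres and radians):
On the way, in this order (a step that is already met when the one before it is completed fails the run):
1. the green ON key is pressed 2 mm or more, the other keys up (value of joint key_on above 0.002 m and value of joint each of key_off, key_grams, key_tare below 0.001 m), for 0.04 s.
2. the yellow GRAMS key is pressed 2 mm or more, the other keys up (value of joint key_grams above 0.002 m and value of joint each of key_on, key_off, key_tare below 0.001 m), for 0.04 s.
3. the blue TARE key is pressed 2 mm or more, the other keys up (value of joint key_tare above 0.002 m and value of joint each of key_on, key_off, key_grams below 0.001 m), for 0.04 s.
At the end, for the whole second after the job is handed in: All four keys are up again (within 1 mm), the pan stands flat and still on the platter within 5 mm of where it was, and the grape pan, bottle, measuring cup and spoon are within 15 mm of where they were (value of joint each of key_on, key_off, key_grams, key_tare below 0.001 m and distance of pan from where it was at the start of the episode below 0.005 m and z of pan in the frame of platter between 0.002 and 0.008 m and angle between pan's own z axis and vertical below 0.05 rad and linear speed of pan below 0.02 m/s and distance of each of grape_pan, bottle, jigger, spoon from where it was at the start of the episode below 0.015 m); the robot touches nothing.
It fails at once if the red OFF key is pressed (more than 1.5 mm) (value of joint key_off above 0.0015 m).
It fails at once if a key or the scale is pushed hard (more than 20 N) (contact force between any of the fingers, the arm and scale above 20 N).
It fails at once if the robot touches the pan or the platter (more than 0.5 N) (contact force between any of the fingers, the arm and pan above 0.5 N or contact force between any of the fingers, the arm and platter above 0.5 N).
It fails at once if the pan is lifted or shifted (more than 5 mm) (distance of pan from where it was at the start of the episode above 0.005 m).
It fails at once if a bystander is knocked, lifted or shifted (more than 15 mm) (distance of any of grape_pan, bottle, jigger, spoon from where it was at the start of the episode above 0.015 m).
It also fails if it takes over 45 s, if anything falls off the work surface, if the arm or the gripper's body presses on something with over 40 N, if the wrist force passes 120 N, or if a joint passes its speed limit or range.

## Working session

There is one attempt and no reset: what is moved stays moved. The work goes in short steps, Python scripts to look and compute and a shell command to move; the robot and the scene stay as the last step left them, time stands still between calls to the robot, and variables do not carry over. Pictures are saved under pics/ and viewed, at most 10 in all, crops included, and the job is handed in when it is done.

```bash
mkdir -p pics
cat > h.py <<'E'
import numpy as np, cv2
from bench import *
from scipy.spatial.transform import Rotation as R
KEYS=["key_on_top","key_off_top","key_grams_top","key_tare_top"]
def rot(a):
    a=np.array(a,float)
    return a if a.shape==(3,3) else R.from_quat(a).as_matrix()
def ray(im,rc):
    r,c=rc
    return rot(im["attitude"])@np.array([(c-im["cx"])/im["fx"],-(r-im["cy"])/im["fy"],-1])
def onz(im,rc,z):
    d=ray(im,rc);p=np.array(im["position"],float)
    return p+d*(z-p[2])/d[2]
E
python3 - <<'E'
from h import *
o=get_obs();print(o)
for n in ["top","side"]:
    im=get_image(n);cv2.imwrite(f"pics/{n}0.png",im["image"][:,:,::-1])
    print(n,{k:v for k,v in im.items() if k!="image"})
    for k in KEYS+["scale","pan","spoon","bottle","jigger","grape_pan"]:
        t=tip_of(n,k)[:2]
        print(k,[(np.round(x["centre"],1).tolist(),round(x["p"],2),np.round(onz(im,x["centre"],48 if k in KEYS else 0),1).tolist()) for x in t])
E
```

```text
{'time': 0.0, 'joint_positions': array([-1.23261999e+00,  3.51258574e-01,  1.65241735e+00, -1.15134894e-05,
        1.13909459e+00, -8.45849027e-02]), 'dq': array([-0.00062669,  0.00031258, -0.00065834, -0.00172406, -0.00037052,
       -0.00081179]), 'joint_torque': array([ 2.18585847e-04, -5.06103587e+01, -2.91402572e+01, -1.29314744e-04,
        4.54240522e-03, -5.37170692e-06]), 'tcp_pos': array([ 225.57361022, -501.25552414,  230.74874906]), 'ee_rot': array([ 9.77741503e-01,  2.09812310e-01, -7.96588261e-05, -5.83539167e-04]), 'wrist_force': array([-0.25614693, -0.44238806,  0.3385747 ]), 'torque': array([ 0.0059748 , -0.06984903,  0.030322  ]), 'grip_force': 0.0, 'width': 85.43485020560941}
top {'fx': 465.9826897386407, 'fy': 465.9826897386407, 'cx': 324.6632576451989, 'cy': 244.60054446608737, 'position': array([494.76017009,   7.32213795, 938.03154517]), 'attitude': array([-0.04244733,  0.02025899,  0.71711199, -0.69536911])}
key_on_top [([259.8, 465.8], 0.77, [536.9, -232.4, 48.0])]
key_off_top [([265.8, 435.1], 0.69, [527.3, -174.1, 48.0])]
key_grams_top [([270.6, 406.3], 0.
[... 828 characters left out ...]
 -237.5, 48.0])]
key_off_top [([181.9, 383.5], 0.64, [532.7, -172.5, 48.0])]
key_grams_top [([195.9, 380.8], 0.53, [526.5, -129.4, 48.0])]
key_tare_top [([213.0, 377.0], 0.59, [520.2, -79.4, 48.0]), ([181.7, 384.2], 0.42, [531.5, -173.6, 48.0])]
scale [([194.9, 326.7], 0.79, [647.4, -136.9, 0.0]), ([194.5, 383.1], 0.7, [531.0, -184.6, 0.0])]
pan [([354.3, 204.4], 0.81, [708.4, 298.9, 0.0]), ([168.0, 303.4], 0.78, [728.6, -200.6, 0.0])]
spoon [([145.7, 412.9], 0.85, [508.9, -377.2, 0.0])]
bottle [([254.6, 249.6], 0.78, [731.9, 77.6, -0.0]), ([196.1, 381.6], 0.34, [532.7, -178.5, 0.0])]
jigger [([283.6, 319.9], 0.67, [577.5, 92.1, 0.0])]
grape_pan [([121.6, 334.0], 0.85, [722.0, -396.7, 0.0])]
```

```bash
cat > seg.py <<'E'
from h import *
# scale pose (x,y,yaw,z-key) fitted to colour-blob centres of the keys in both views
Y={"green":-81,"red":-27,"yellow":27,"blue":81}
HUE={"green":(45,85),"red":(172,8),"yellow":(20,35),"blue":(98,125)}
def blobs(im,box):
    h=cv2.cvtColor(im["image"],cv2.COLOR_RGB2HSV);out={}
    r0,r1,c0,c1=box
    for k,(a,b) in HUE.items():
        H=h[...,0];m=((H>=a)&(H<=b)) if a<b else ((H>=a)|(H<=b))
        m=(m&(h[...,1]>110)&(h[...,2]>60)).astype(np.uint8);z=np.zeros_like(m);z[r0:r1,c0:c1]=m[r0:r1,c0:c1]
        n,_,st,ce=cv2.connectedComponentsWithStats(z)
        if n>1:
            i=1+np.argmax(st[1:,4]);out[k]=(ce[i][::-1],st[i,4])
    return out
if __name__=="__main__":
    from scipy.optimize import least_squares
    D={}
    for n,box in [("top",(235,300,350,495)),("side",(140,235,350,415))]:
        im=get_image(n);D[n]=(im,blobs(im,box))
        for k,(c,a) in D[n][1].items(): print(n,k,np.round(c,1),a,np.round(onz(im,c,46),1))
    def res(p,full=False):
        e=[]
        for n,(im,b) in D.items():
            for k,(c,a) in b.items():
                q=R.from_euler("z",p[2]).apply([-121,Y[k],46])+[p[0],p[1],p[3]]
                v=rot(im["attitude"]).T@(q-im["position"])
                e+=[im["cy"]-im["fy"]*v[1]/-v[2]-c[0], im["cx"]+im["fx"]*v[0]/-v[2]-c[1]]
        return np.array(e)
    s=least_squares(res,[646,-138,.12,0],loss="soft_l1");p=s.x
    print("pose",p,"res",np.round(res(p),1))
    for k in Y: print(k,np.round(R.from_euler("z",p[2]).apply([-121,Y[k],48])+[p[0],p[1],p[3]],1))
E
python3 seg.py
```

```text
top green [260.3 465.4] 170 [ 536.1 -232.2   46. ]
top red [264.6 437.3] 191 [ 529.6 -178.8   46. ]
top yellow [268.7 409.1] 204 [ 523.3 -125.2   46. ]
top blue [272.9 380.9] 172 [517.1 -71.4  46. ]
side green [164.5 388.8] 113 [ 537.3 -233.3   46. ]
side red [180.9 384.9] 152 [ 531.  -178.9   46. ]
side yellow [198.3 380.9] 177 [ 524.7 -124.5   46. ]
side blue [216.4 376.7] 160 [518.6 -72.1  46. ]
pose [ 6.47255354e+02 -1.37710536e+02  1.16115858e-01  5.23749559e-01] res [-0.2  0.1 -0.3 -0.1 -0.3 -0.1 -0.3 -0.1  0.2  0.2  0.   0.4 -0.2  0.4
  0.2  0.3]
green [ 536.5 -232.2   48.5]
red [ 530.2 -178.5   48.5]
yellow [ 523.9 -124.9   48.5]
blue [517.7 -71.3  48.5]
```

View pics/top0.png

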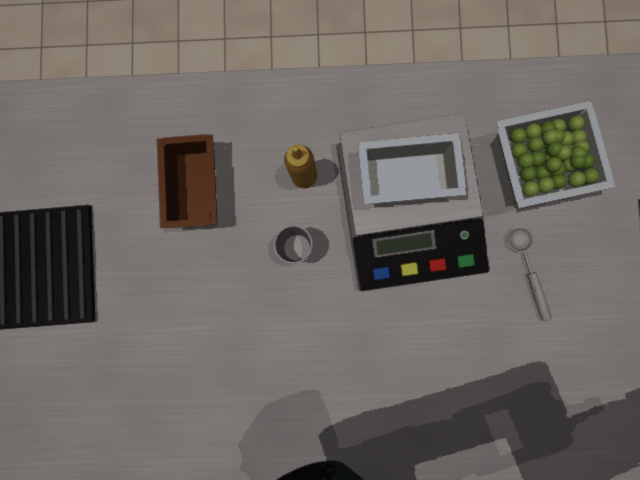

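View pics/side0.png

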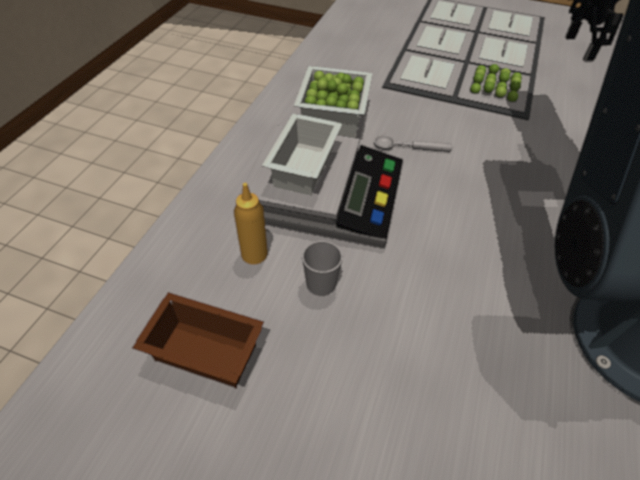

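Top: keys at rows 260–273, columns 381 (blue) to 465 (green), pan at (170,412) and the spoon at (270,530); the brown pan is far left. Side: the same layout, with clear space above the panel. The fit agrees in both views (z 48.5 against 48, residuals under 0.5 px).

```bash
python3 -m pendant '[[[0.024,-0.007,0.002],[0,0,1]],[[0.067,-0.020,0.006],[0,0,3]],[[0.114,-0.034,0.010],[0,0,5]],[[0.161,-0.048,0.015],[0,0,7]],[[0.208,-0.062,0.020],[0,0,9]],[[0.255,-0.076,0.025],[0,0,11]],[[0.302,-0.090,0.030],[0,0,13]],[[0.346,-0.104,0.035],[0,0,15]],[[0.378,-0.113,0.039],[0,0,16.5]],[[0.394,-0.118,0.042],[0,0,17.5]]]' 0 20
python3 -m pendant '[[[0,0,0.005],[0,0,0]],[[0,0,0.02],[0,0,0]],[[0,0,0.05],[0,0,0]],[[0,0,0.08],[0,0,0]],[[0,0,0.1],[0,0,0]],[[0,0,0.105],[0,0,0]],[[0,0,0.105],[0,0,0]],[[0,0,0.105],[0,0,0]]]'
cat > st.py <<'E'
from h import *
import sys
T={"green":[536.5,-232.2,48.5],"yellow":[523.9,-124.9,48.5],"blue":[517.7,-71.3,48.5]}
o=get_obs();M=R.from_quat(o["ee_rot"])
print(o["time"],"tcp",np.round(o["tcp_pos"],1),"F",np.round(o["wrist_force"],1),"w",round(o["width"],1),"R",np.round(M.as_matrix(),3).tolist())
for k in T: print(k,"tool shift mm",np.round(M.inv().apply(np.array(T[k])-o["tcp_pos"]),1))
E
python3 st.py
python3 - <<'E'
from h import *
im=get_image("side");cv2.imwrite("pics/side1.png",cv2.resize(im["image"][90:270,280:520,::-1],None,fx=3,fy=3))
im=get_image("wrist");cv2.imwrite("pics/wrist1.png",im["image"][:,:,::-1])
E
```

```text
time: 2.2
tcp_pos: [538.3, -230.1, 188.9]
ee_rot: [0.998, 0.059, 0.0, -0.0]
wrist_force: [-0.3, -0.2, 0.5]
width: -0.1
grip_force: 0.0
time: 3.0
tcp_pos: [536.9, -232.9, 85.4]
ee_rot: [0.998, 0.059, 0.001, 0.0]
wrist_force: [-0.1, -0.1, -0.4]
width: -0.3
grip_force: 0.0
3.0 tcp [ 536.9 -232.9   85.4] F [-0.1 -0.1 -0.4] w -0.3 R [[0.993, 0.117, 0.001], [0.117, -0.993, -0.001], [0.001, 0.001, -1.0]]
green tool shift mm [-0.4 -0.8 36.9]
yellow tool shift mm [  -0.4 -108.8   36.8]
blue tool shift mm [  -0.3 -162.8   36.8]
```

View pics/side1.png

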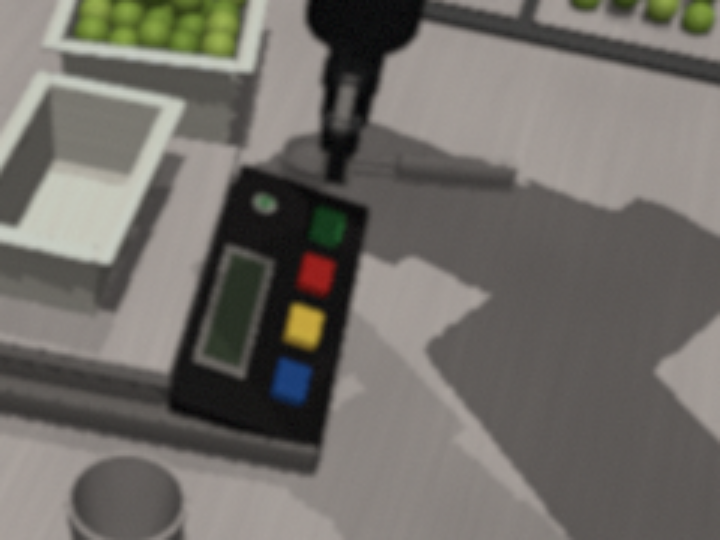

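View pics/wrist1.png

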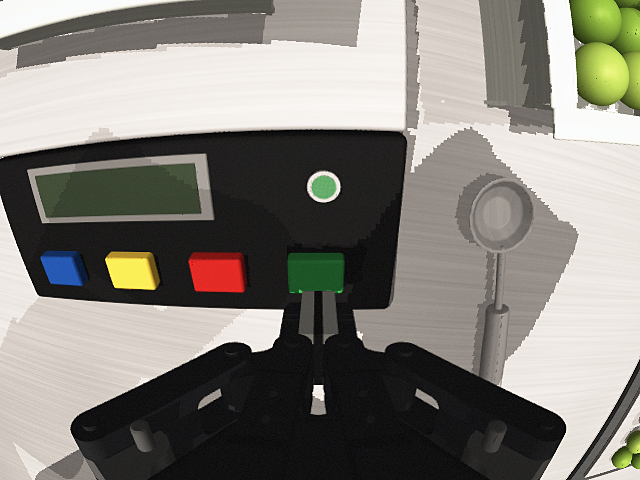

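The fingertips are straight above the green key: it sits at wrist pixel (272,316), with the fingers at column 317. I'll descend to just above it.

```bash
python3 -m pendant '[[[0,0,0.004],[0,0,0]],[[0,0,0.012],[0,0,0]],[[0,0,0.02],[0,0,0]],[[0,0,0.025],[0,0,0]],[[0,0,0.028],[0,0,0]],[[0,0,0.03],[0,0,0]],[[0,0,0.031],[0,0,0]],[[0,0,0.032],[0,0,0]],[[0,0,0.033],[0,0,0]],[[0,0,0.033],[0,0,0]]]'
```

```text
time: 4.1
tcp_pos: [536.6, -232.3, 51.3]
ee_rot: [0.998, 0.059, 0.0, 0.0]
wrist_force: [0.6, 0.4, 0.3]
width: -0.3
grip_force: 0.0
```

```bash
python3 -m pendant '[[[0,0,0.001],[0,0,0]],[[0,0,0.002],[0,0,0]],[[0,0,0.002],[0,0,0]],[[0,0,0.002],[0,0,0]]]'; python3 -m pendant '[[[0,0,0.001],[0,0,0]],[[0,0,0.0015],[0,0,0]],[[0,0,0.0015],[0,0,0]],[[0,0,0.0015],[0,0,0]]]'
```

```text
time: 4.5
tcp_pos: [536.6, -232.3, 49.4]
ee_rot: [0.998, 0.059, 0.0, 0.0]
wrist_force: [0.6, -0.3, 1.0]
width: -0.0
grip_force: 0.5
time: 4.9
tcp_pos: [536.8, -232.3, 48.0]
ee_rot: [0.998, 0.059, 0.0, 0.0]
wrist_force: [2.3, 0.1, 2.6]
width: -0.1
grip_force: 1.5
```

```bash
python3 -m pendant '[[[0,0,0.001],[0,0,0]],[[0,0,0.0015],[0,0,0]],[[0,0,0.0015],[0,0,0]],[[0,0,0.0015],[0,0,0]]]'
```

```text
time: 5.3
tcp_pos: [537.0, -232.4, 46.6]
ee_rot: [0.998, 0.059, 0.0, 0.0]
wrist_force: [2.4, 1.9, 5.5]
width: 0.2
grip_force: 2.5
```

Run:
```python
from h import *
for i in range(3): get_image("side");print(np.round(get_obs()["wrist_force"],1),np.round(get_obs()["tcp_pos"],1))
```

```text
[2.1 1.8 4.8] [ 536.9 -232.4   46.6]
[2.6 2.3 5.8] [ 537.  -232.4   46.6]
[3.3 1.3 5.5] [ 537.  -232.3   46.6]
```

About 5.5–6 N and 3 mm down. I'll go slightly deeper for margin, then release.

```bash
python3 -m pendant '[[[0,0,0.0007],[0,0,0]],[[0,0,0.0007],[0,0,0]],[[0,0,0.0007],[0,0,0]]]'; python3 -m pendant '[[[0,0,-0.003],[0,0,0]],[[0,0,-0.009],[0,0,0]],[[0,0,-0.02],[0,0,0]],[[0,0,-0.03],[0,0,0]],[[0,0,-0.035],[0,0,0]],[[0,0,-0.035],[0,0,0]]]'; python3 st.py
```

```text
time: 5.75
tcp_pos: [537.1, -232.4, 46.0]
ee_rot: [0.998, 0.059, 0.001, 0.0]
wrist_force: [1.5, 0.9, 6.5]
width: 0.3
grip_force: 3.0
time: 6.35
tcp_pos: [537.0, -232.5, 81.6]
ee_rot: [0.998, 0.059, 0.001, 0.0]
wrist_force: [1.0, -0.4, -0.7]
width: -0.2
grip_force: 0.0
6.35 tcp [ 537.  -232.5   81.6] F [ 1.  -0.4 -0.7] w -0.2 R [[0.993, 0.117, 0.001], [0.117, -0.993, -0.001], [0.001, 0.001, -1.0]]
green tool shift mm [-0.5 -0.4 33.1]
yellow tool shift mm [  -0.4 -108.4   33. ]
blue tool shift mm [  -0.3 -162.3   33. ]
```

```bash
python3 -m pendant '[[[0,-0.006,0],[0,0,0]],[[0,-0.02,0],[0,0,0]],[[0,-0.04,0],[0,0,0]],[[0,-0.062,0],[0,0,0]],[[0,-0.084,0],[0,0,0]],[[0,-0.1,0],[0,0,0]],[[0,-0.107,0],[0,0,0]],[[0,-0.108,0],[0,0,0]],[[0,-0.108,0],[0,0,0]]]'; python3 -m pendant '[[[0,0,0.004],[0,0,0]],[[0,0,0.012],[0,0,0]],[[0,0,0.019],[0,0,0]],[[0,0,0.024],[0,0,0]],[[0,0,0.026],[0,0,0]],[[0,0,0.027],[0,0,0]],[[0,0,0.028],[0,0,0]],[[0,0,0.029],[0,0,0]],[[0,0,0.029],[0,0,0]]]'; python3 st.py
```

```text
time: 7.25
tcp_pos: [524.1, -125.2, 80.6]
ee_rot: [0.998, 0.059, 0.0, 0.0]
wrist_force: [-0.2, 0.4, -0.1]
width: 0.2
grip_force: 0.0
time: 8.15
tcp_pos: [524.0, -125.0, 51.6]
ee_rot: [0.998, 0.059, 0.0, 0.0]
wrist_force: [0.1, 0.2, -0.1]
width: 0.2
grip_force: 0.0
8.15 tcp [ 524.  -125.    51.6] F [ 0.1  0.2 -0.1] w 0.2 R [[0.993, 0.117, 0.0], [0.117, -0.993, -0.0], [0.0, 0.0, -1.0]]
green tool shift mm [-1.000e-01  1.079e+02  3.100e+00]
yellow tool shift mm [-0.  -0.1  3.1]
blue tool shift mm [  0.1 -54.    3.1]
```

```bash
python3 -m pendant '[[[0,0,0.001],[0,0,0]],[[0,0,0.002],[0,0,0]],[[0,0,0.003],[0,0,0]],[[0,0,0.0035],[0,0,0]],[[0,0,0.004],[0,0,0]],[[0,0,0.004],[0,0,0]]]'
```

```text
time: 8.75
tcp_pos: [524.3, -125.0, 47.8]
ee_rot: [0.998, 0.059, 0.0, 0.0]
wrist_force: [1.1, 0.3, 3.3]
width: -0.3
grip_force: 1.7
```

```bash
python3 -m pendant '[[[0,0,0.001],[0,0,0]],[[0,0,0.002],[0,0,0]],[[0,0,0.002],[0,0,0]],[[0,0,0.002],[0,0,0]],[[0,0,0.002],[0,0,0]]]'
```

```text
time: 9.25
tcp_pos: [524.5, -125.1, 46.0]
ee_rot: [0.998, 0.059, 0.001, 0.0]
wrist_force: [1.9, 2.3, 6.0]
width: -0.0
grip_force: 3.0
```

Pressed at about 6 N, the same as green. Releasing and going to blue.

```bash
python3 -m pendant '[[[0,0,-0.003],[0,0,0]],[[0,0,-0.009],[0,0,0]],[[0,0,-0.02],[0,0,0]],[[0,0,-0.03],[0,0,0]],[[0,0,-0.035],[0,0,0]],[[0,0,-0.035],[0,0,0]]]'; python3 -m pendant '[[[0,-0.005,0],[0,0,0]],[[0,-0.016,0],[0,0,0]],[[0,-0.03,0],[0,0,0]],[[0,-0.044,0],[0,0,0]],[[0,-0.052,0],[0,0,0]],[[0,-0.054,0],[0,0,0]],[[0,-0.054,0],[0,0,0]],[[0,-0.054,0],[0,0,0]]]'; python3 st.py
```

```text
time: 9.85
tcp_pos: [524.3, -125.2, 81.6]
ee_rot: [0.998, 0.059, 0.001, 0.0]
wrist_force: [-0.3, -0.4, 1.2]
width: 0.1
grip_force: 0.0
time: 10.65
tcp_pos: [517.8, -71.6, 80.6]
ee_rot: [0.998, 0.059, 0.0, 0.0]
wrist_force: [-0.1, 0.3, -0.4]
width: 0.0
grip_force: 0.0
10.65 tcp [517.8 -71.6  80.6] F [-0.1  0.3 -0.4] w 0.0 R [[0.993, 0.117, 0.0], [0.117, -0.993, -0.0], [0.0, 0.0, -1.0]]
green tool shift mm [ -0.2 161.7  32.2]
yellow tool shift mm [-0.1 53.6 32.1]
blue tool shift mm [-0.  -0.3 32.1]
```

```bash
python3 -m pendant '[[[0,0,0.004],[0,0,0]],[[0,0,0.012],[0,0,0]],[[0,0,0.019],[0,0,0]],[[0,0,0.024],[0,0,0]],[[0,0,0.026],[0,0,0]],[[0,0,0.027],[0,0,0]],[[0,0,0.028],[0,0,0]],[[0,0,0.029],[0,0,0]],[[0,0,0.029],[0,0,0]]]'; python3 -m pendant '[[[0,0,0.001],[0,0,0]],[[0,0,0.002],[0,0,0]],[[0,0,0.003],[0,0,0]],[[0,0,0.0035],[0,0,0]],[[0,0,0.004],[0,0,0]],[[0,0,0.004],[0,0,0]]]'
```

```text
time: 11.55
tcp_pos: [517.7, -71.4, 51.6]
ee_rot: [0.998, 0.059, 0.0, 0.0]
wrist_force: [0.4, 0.6, -0.0]
width: 0.3
grip_force: 0.0
time: 12.15
tcp_pos: [518.0, -71.4, 47.8]
ee_rot: [0.998, 0.059, 0.0, 0.0]
wrist_force: [1.2, 0.9, 3.4]
width: -0.3
grip_force: 1.7
```

```bash
python3 -m pendant '[[[0,0,0.001],[0,0,0]],[[0,0,0.002],[0,0,0]],[[0,0,0.002],[0,0,0]],[[0,0,0.002],[0,0,0]],[[0,0,0.002],[0,0,0]]]'
```

```text
time: 12.65
tcp_pos: [518.2, -71.4, 46.0]
ee_rot: [0.998, 0.059, 0.001, 0.0]
wrist_force: [2.4, 0.5, 6.3]
width: 0.0
grip_force: 3.0
```

Release, rise and back off towards the robot.

```bash
python3 -m pendant '[[[0,0,-0.003],[0,0,0]],[[0,0,-0.009],[0,0,0]],[[0,0,-0.025],[0,0,0]],[[0,0,-0.055],[0,0,0]],[[0,0,-0.09],[0,0,0]],[[-0.02,0,-0.12],[0,0,0]],[[-0.05,0,-0.14],[0,0,0]],[[-0.08,0,-0.15],[0,0,0]],[[-0.1,0,-0.15],[0,0,0]],[[-0.1,0,-0.15],[0,0,0]]]'; python3 -m pendant '[[[0,0,0],[0,0,0]],[[0,0,0],[0,0,0]],[[0,0,0],[0,0,0]]]'
python3 - <<'E'
from h import *
im=get_image("side");cv2.imwrite("pics/side2.png",im["image"][:,:,::-1])
a=cv2.imread("pics/side0.png")
for k in ["pan","spoon","bottle","jigger","grape_pan"]: print(k,[np.round(x["centre"],1).tolist() for x in tip_of("side",k)[:2]])
E
```

```text
time: 13.65
tcp_pos: [416.1, -83.1, 195.8]
ee_rot: [0.998, 0.058, -0.001, -0.0]
wrist_force: [0.5, -0.2, -1.2]
width: 0.0
grip_force: 0.0
time: 13.95
tcp_pos: [418.7, -83.0, 195.3]
ee_rot: [0.998, 0.059, -0.0, -0.0]
wrist_force: [-0.6, 0.5, 0.1]
width: 0.0
grip_force: 0.0
pan [[165.3, 301.0], [351.4, 203.6]]
spoon [[146.3, 413.2]]
bottle [[255.8, 252.4]]
jigger [[284.0, 321.9], [145.3, 412.4]]
grape_pan [[122.0, 329.7]]
```

View pics/side2.png

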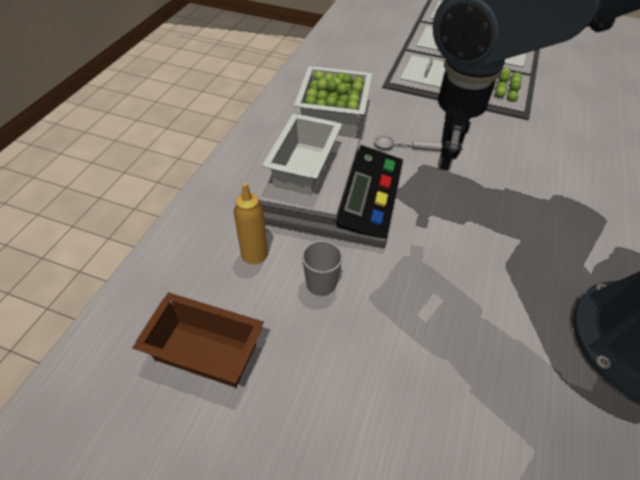

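The pan (165,301), bottle, cup, spoon and grape pan are where they were. The keys are free and the arm is clear of the scale, with its tip at (165,447).

```bash
python3 -c "from bench import *;print(sign_off())"
```

```text
the job is handed in; nothing more can be done
None
```

I tapped ON, GRAMS and TARE in that order, each at about 6 N and let up before the next; nothing around the scale moved in the last picture, the arm finished clear of it, and I handed the job in (no verdict came back).

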